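# Step up the gel supply one click and start it

### The job

Get the gel run going: with a fingertip gently on the knurled dial of the power supply, turn the dial clockwise by friction until it clicks into the next position, one click only, without gripping it. Then press the larger of the two round buttons, the start button, fully down with a fingertip and let it come back up. Do not press the smaller stop button, and do not pick up or shift any of the glassware and other things standing about.

Things in the scene. Friction and masses are not known exactly. Their poses are not given: they have to be found in the camera images.
- supply: Power supply fixed to the table: flat grey case 200 mm deep (its x) by 300 mm wide (its y), top 70 mm above the table. Origin at the centre of its underside, z up; its front (-x side) faces the robot at yaw 0. In its frame the dial's axis is at x -20, y +75 mm, the start button at x -45, y -30 mm, the stop button at x -45, y -100 mm.
- dial_top (a point): Centre of the dial's flat top, on its upright axis, 98 mm above the table. The dial is a black knurled disc 70 mm in diameter, 22 mm thick, with a thin white pointer line. Press a fingertip on its top well off the axis and drag it round with 6 to 9 N of pressure (a click takes about 0.035 N m). The dial floats on a spring: it gives 4 mm downward, from 3 N at first to 9 N at the bottom.
- dial_front (a point): Foremost point of the dial's rim (the supply's -x side), 35 mm from the axis and 12 mm below dial_top; fixed to the case. Here the rim is open over about 130 degrees; round the rest a fixed aluminium collar, 41 to 46 mm from the axis, its top 7 mm lower than the dial's, guards it.
- dial (a joint): Angle of the dial, rad, growing clockwise as seen from above. Three click positions at 0, 0.7 and 1.4 rad (three black ticks on the case in front of the dial); it starts in the first, at 0. Released anywhere between, a sprung detent pulls it into the nearest position; the tops between them are at 0.35 and 1.05 rad. End stops just beyond the first and last.
- start (a joint): Travel of the start button, m: 0 up, 0.006 fully down, sprung back; about 5 N pushes it fully down.
- start_top (a point): Centre of the top of the start button, a round black cap 28 mm in diameter in a grey housing; pressed straight down.
- stop (a joint): Travel of the stop button, m: 0 up, 0.006 fully down. To be left alone.
- stop_top (a point): Centre of the top of the stop button, a round black cap 16 mm in diameter in a grey housing, 70 mm to the supply's -y side of the start button.
- tank: Gel tank fixed to the table: clear tray with blue side walls, 240 x 130 mm, comb reaching 62 mm high; origin at the centre of its underside. Not part of the job.
- vial: small clear screw-cap vial, 24 mm diameter, 40 mm tall, standing loose on the supply's top behind the start button; origin at the centre of its underside. To be left alone.
- comb: white plastic gel comb, about 28 x 90 x 5 mm, lying loose on the supply's top behind the dial; origin at the centre of its underside. To be left alone.
- beaker: glass beaker, 72 mm diameter, 95 mm tall, on the table; origin at the centre of its underside. To be left alone.
- flask: conical glass flask, 84 mm across the foot, 124 mm tall, on the table; origin at the centre of its underside. To be left alone.
- buffer: white plastic bottle, 68 mm diameter, about 160 mm tall, on the table; origin at the centre of its underside. To be left alone.
- tipbox: closed blue-grey pipette tip box, 60 x 100 x 50 mm, on the table; origin at the centre of its underside. To be left alone.
- rack: white tube rack block with six holes, 70 x 160 x 45 mm, on the table; origin at the centre of its underside. To be left alone.

How it is judged (in metres and radians):
On the way, in this order (a step that is already met when the one before it is completed fails the run):
1. the dial has clicked into its next (second) position (value of joint dial between 0.58 and 0.82 rad), for 0.3 s.
2. the start button is pressed fully down (value of joint start above 0.0045 m), for 0.05 s.
At the end, for the whole second after the job is handed in: The dial rests in its second position (0.7 rad, within 0.12), both buttons are up (within 1.5 mm), and every loose thing is within 30 mm of where it began (all of step 1 and velocity of joint dial between -0.1 and 0.1 rad/s and value of joint each of start, stop below 0.0015 m and distance of each of vial, comb, beaker, flask, buffer, tipbox, rack from where it was at the start of the episode below 0.03 m); the robot touches nothing.
It fails at once if the dial is turned past the second position towards the third (beyond 1.05 rad) (value of joint dial above 1.05 rad).
It fails at once if the start button is pressed (more than 4 mm) while the dial is not in its second position (value of joint start above 0.004 m and not (value of joint dial between 0.5 and 0.9 rad)).
It fails at once if the stop button is pressed (more than 3 mm) (value of joint stop above 0.003 m).
It fails at once if the dial is gripped or pressed hard (more than 30 N) (contact force between the fingers and dial above 30 N).
It fails at once if a loose thing is shifted, lifted or carried more than 30 mm or knocked over (distance of any of vial, comb, beaker, flask, buffer, tipbox, rack from where it was at the start of the episode above 0.03 m or angle between any of vial, comb, beaker, flask, buffer, tipbox, rack's own z axis and vertical above 0.6 rad).
It also fails if it takes over 48 s, if anything falls off the work surface, if the arm or the gripper's body presses on something with over 40 N, if the wrist force passes 120 N, or if a joint passes its speed limit or range.

### The arm

A 6-joint arm with a two-finger parallel gripper is mounted at the origin on the work surface. World frame = base frame: x ahead of the robot, y to its left, z up, the work surface at z = 0. Lengths are in m, angles in degrees, forces in N, time in s.
With the tool pointing down it reaches from about 0.375 to 0.9 m from the base axis. Payload 3.1 kg.
Tool frame: the origin (TCP) lies at the very end of the fingers, on their centre line; the grasp point (between the pads) lies 19 mm behind it; z points along the fingers, y is the line along which they close (so a half turn about z gives the same grasp; the last joint's range is limited). The gripper opens to 87 mm and grips with 3 to 60 N. Pads are 19 mm wide; open, the fingers measure 117 mm over their backs; the gripper's body (75 mm by 190 mm) begins 51 mm behind the grasp point.
Start: joints at [59.502, 30.224, 82.088, -0, 67.689, -10.227], TCP at [0.216, 0.586, 0.223] pointing down, gripper open.
Joint ranges: [-176.69, 176.69], [-43.24, 126.21], [12.49, 139.97], [-82, 262], [0, 151.66], [-163.58, 163.58]. Speed limits (degrees/s): [159.86, 159.86, 180, 180, 180, 180].

### API

Orientations are given as a 3x3 rotation matrix whose columns are the frame's x, y, z axes.
In Python, from rig import * gives the robot as it stands.
- The arm moves only by the tool jog_arm, never from a script. Its arguments are lists of equal length, an entry for each row: "delta_pos": the shift along the world's x, y, z in cm, a list of three; "turn": the turn about the world's z in degrees; "grip": the closure, from 0 (fully open) to 1 (shut). In form: {"delta_pos": [[x, y, z], ...], "turn": [turn, ...], "grip": [grip, ...]}. A call has 1 to 12 rows; each row is the pose to reach, as a shift and turn from the pose commanded when the call began; what a row does not reach only later rows make up. A row lasts 1/8 s, in which the tool goes at most 62.5 mm and 10.7 degrees, less where a joint would pass 70% of its speed; a pose out of reach is approached as far as the arm can. A call with a gripper value outside its range is refused whole. The fingers move at their own pace and stop on an object; the grip force is fixed at half the most. Time passes only in rows, so rows that repeat a pose let the fingers close. It gives the time, the measured TCP pose, the force, the opening and the grip force at its end, in the units of the state.
- read_state(): the state, without advancing time (a new reading comes with each control period).
- capture(name): name is "scene" or "top" or "wrist"; returns a dict with "color" (420x560x3 uint8, blue, green, red), "fovy" (degrees; the focal length in pixels is half the picture's height over the tangent of half this angle, whatever the lens; pixels are square), "cx", "cy" (the principal point, pixels), "camera_from_world" (4x4, takes a point from world to camera coordinates). Camera axes: x right, y up, looking along -z (the intrinsics and any distortion apply to the point x, -y, -z); pixel columns grow to the right and rows downward; lengths in m; the calibration is good to about 2 mm. A picture is of the moment at which its call begins. There is no depth.
- hand_in(): hands the job in; it is judged then, once.
The state is a dict: "time_s": time; "joint_positions": joint angles; "qvel": joint speeds; "tau": joint torques, N m; "position": TCP position; "tcp_rot": TCP orientation; "force": force on the tool from outside, world axes, zero at the start; "moment": the same for the moment, N m; "opening": opening from 0.0 (shut) to 1.0 (fully open); "grasp_force": force on a finger pad.
Only numpy, scipy, OpenCV 4.12 (cv2) and the standard library are available. Lean on these libraries where they do the work, as an engineer would, in place of code of your own. Each camera call takes 0.05 s, during which the arm holds its last target. There are 200 camera calls.

## Working session

There is one attempt and no reset: what is moved stays moved. The work goes in short steps, Python scripts to look and compute and a tool call to move; the robot and the scene stay as the last step left them, time stands still between calls to the robot, and variables do not carry over. Pictures are saved under pics/ and viewed, at most 10 in all, crops included, and the job is handed in when it is done.

Besides the shell and the picture viewer there is one more tool, called in YAML: its name, and indented under it one key for each argument. jog_arm: Moves the arm, as the interface text tells. Its arguments: {"type":"object","properties":{"delta_pos":{"type":"array"},"turn":{"type":"array"},"grip":{"type":"array"}},"required":["delta_pos","turn","grip"]}

```bash
mkdir -p pics
cat > h.py <<'E'
from rig import *
import numpy as np, cv2
def ray(c,u,v):
    M=np.array(c["camera_from_world"]);f=c["color"].shape[0]/2/np.tan(np.radians(c["fovy"])/2)
    d=np.array([(u-c["cx"])/f,-(v-c["cy"])/f,-1]);R=M[:3,:3]
    return -R.T@M[:3,3],R.T@d
def onz(c,u,v,z):
    o,d=ray(c,u,v);return o+d*(z-o[2])/d[2]
def proj(c,p):
    M=np.array(c["camera_from_world"]);f=c["color"].shape[0]/2/np.tan(np.radians(c["fovy"])/2)
    q=M[:3,:3]@np.array(p)+M[:3,3];return c["cx"]-f*q[0]/q[2],c["cy"]+f*q[1]/q[2]
E
python3 - <<'E'
from h import *
import pickle
for n in("top","scene"):
    c=capture(n);pickle.dump(c,open(n+".pkl","wb"));cv2.imwrite(f"pics/{n}.png",c["color"]);print(n,{k:v for k,v in c.items() if k not in("color","camera_from_world")},ray(c,280,210))
s=read_state();print(s["time_s"],s["position"],s["tcp_rot"],s["force"],s["opening"])
E
```

```text
top {'fovy': 42.17775800687806, 'cx': 275.28315606246474, 'cy': 206.33127569699883} (array([ 0.2555295 , -0.00508897,  1.70026605]), array([ 0.20627773, -0.02246854, -0.97829703]))
scene {'fovy': 51.838136968038825, 'cx': 282.5998345901191, 'cy': 211.6705761444182} (array([ 1.04847302, -0.66157941,  0.84047796]), array([-0.42258802,  0.5869456 , -0.6906268 ]))
0.1 [0.2161538  0.58571978 0.22167448] [[-9.38088380e-01  3.46394576e-01 -9.94325535e-04]
 [ 3.46395836e-01  9.38086883e-01 -1.71022671e-03]
 [ 3.40350486e-04 -1.94877403e-03 -9.99998043e-01]] [-1.100669    0.20382484 -0.49287958] 1.0009702272179741
```

View pics/top.png

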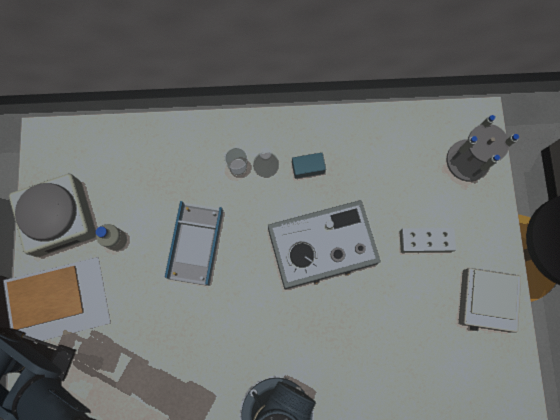

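View pics/scene.png

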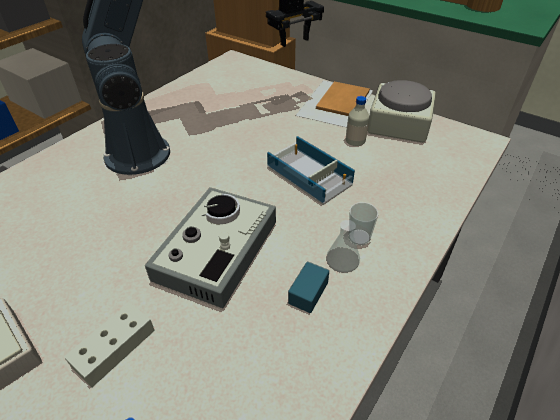

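The top view shows the dial near (302,256), start at (338,254), stop at (361,248) and the vial at (329,226). The scene view shows the dial at (222,206) and start at (191,233).

Run:
```python
from h import *
import pickle
t=pickle.load(open("top.pkl","rb"));s=pickle.load(open("scene.pkl","rb"))
def blob(c,u,v,r,th=60):
    g=c["color"].max(2);m=np.zeros_like(g);cv2.circle(m,(u,v),r,255,-1)
    m&=(g<th).astype(np.uint8)*255
    cs,_=cv2.findContours(m,cv2.RETR_EXTERNAL,cv2.CHAIN_APPROX_NONE);k=max(cs,key=cv2.contourArea)
    (x,y),rr=cv2.minEnclosingCircle(k);M=cv2.moments(k);return M["m10"]/M["m00"],M["m01"]/M["m00"],x,y,rr,M["m00"]
for n,a,b,z in(("dial",(302,256,18),(222,206,22),.098),("start",(338,254,9),(191,233,10),.08),("stop",(361,248,7),(176,254,7),.08)):
    for c,q in((t,a),(s,b)):
        B=blob(c,*q);print(n,np.round(B,1),onz(c,B[0],B[1],z).round(4))
c=t["color"][195:295,260:385];cv2.imwrite("pics/c.png",cv2.resize(c,None,fx=6,fy=6,interpolation=3))
```

```text
dial [300.9 254.6 301.6 254.8  11.8 355. ] [ 0.4558 -0.0968  0.098 ]
dial [221.5 206.  221.  206.   14.3 426.5] [ 0.4656 -0.1036  0.098 ]
start [337.5 253.8 337.5 253.9   4.2  46. ] [ 0.4551 -0.2073  0.08  ]
start [190.6 231.8 190.5 231.8   5.9  82.5] [ 0.4511 -0.2026  0.08  ]
stop [360.  247.5 360.  247.5   2.1  10. ] [ 0.4709 -0.2761  0.08  ]
stop [174.6 252.1 174.5 252.    3.6  30. ] [ 0.4662 -0.2708  0.08  ]
```

View pics/c.png

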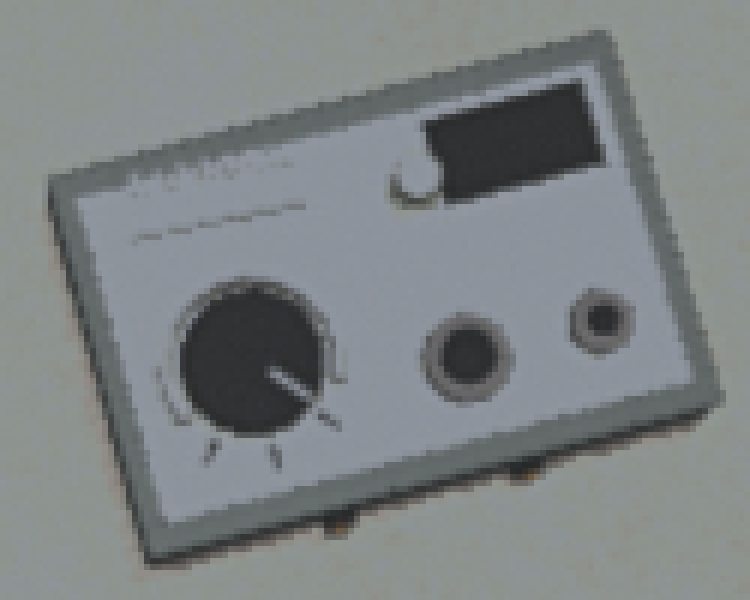

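Supply yaw is about +13°, start is near (0.453,-0.205) and the dial near (0.455,-0.098). The distances fit the drawing, and the pointer is on the right-hand (first) tick. I'll move above it with the fingers closing, then look with the wrist camera.

jog_arm:
  delta_pos:
    - [2,-6,1]
    - [4,-12,2]
    - [6,-18,2]
    - [8,-24,2]
    - [10,-30,2]
    - [12,-36,2]
    - [14,-42,2]
    - [16,-48,2]
    - [18,-54,2]
    - [19,-60,2]
    - [20,-65,2]
    - [20.4,-70.6,2]
  turn: [5,10,15,20,25,30,35,40,45,50,53,53]
  grip: [1,1,1,1,1,1,1,1,1,1,1,1]

```text
time_s: 1.6
position: [0.4208, -0.1219, 0.2425]
tcp_rot: [[-0.841, -0.54, 0.001], [-0.54, 0.841, -0.0], [-0.0, -0.0, -1.0]]
force: [0.4, 0.5, -0.6]
opening: 0.006
grasp_force: 0.0
```

jog_arm:
  delta_pos:
    - [0,0,0]
    - [0,0,0]
    - [0,0,0]
    - [0,0,0]
  turn: [0,0,0,0]
  grip: [1,1,1,1]

```text
time_s: 2.1
position: [0.4203, -0.1183, 0.2426]
tcp_rot: [[-0.84, -0.543, -0.0], [-0.543, 0.84, 0.0], [0.0, 0.0, -1.0]]
force: [0.2, 0.2, -0.1]
opening: 0.003
grasp_force: 0.0
```

Run:
```python
from h import *
import pickle
c=capture("wrist");pickle.dump(c,open("w.pkl","wb"));cv2.imwrite("pics/w.png",c["color"])
s=read_state();print(s["time_s"],s["position"],s["tcp_rot"],s["force"],s["opening"],s["joint_positions"])
for p in((.454,-.097,.098),(.453,-.205,.08)):print(proj(c,p))
```

```text
2.15 [ 0.42038972 -0.11853038  0.24262234] [[-8.40104491e-01 -5.42424596e-01 -4.77880452e-05]
 [-5.42424598e-01  8.40104485e-01  1.03963551e-04]
 [-1.62454363e-05  1.13261658e-04 -9.99999993e-01]] [0.24632017 0.27883422 0.34498248] 0.01016747262960975 [-3.04708765e+01  1.40103580e+01  1.06389148e+02  4.34229172e-03
  5.96058745e+01 -1.53321918e+02]
(np.float64(274.8956354486396), np.float64(238.72706709454616))
(np.float64(189.49764053421217), np.float64(179.83219408687808))
```

View pics/w.png

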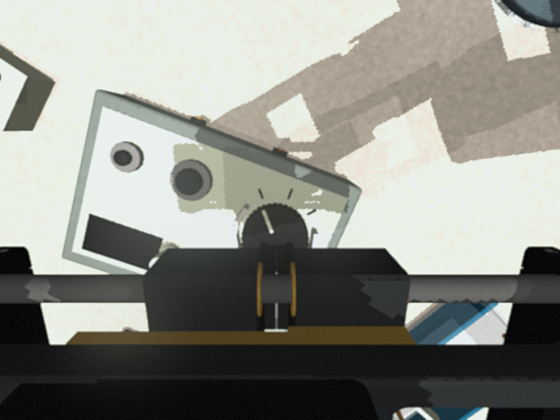

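The wrist view shows start at (190,180), where it was predicted, and the dial at about (275,237), also as predicted. Positions are confirmed to 1–2 mm. The pointer is on the first tick (262,193). Next I'll descend to just above the dial top, 22 mm off the axis.

jog_arm:
  delta_pos:
    - [0.5,0.3,-4]
    - [1,0.6,-8]
    - [1.5,0.9,-11.5]
    - [1.5,0.9,-13]
    - [1.5,0.9,-13.5]
    - [1.5,0.9,-13.5]
    - [1.5,0.9,-13.5]
  turn: [0,0,0,0,0,0,0]
  grip: [1,1,1,1,1,1,1]

```text
time_s: 3.02
position: [0.4361, -0.1109, 0.1083]
tcp_rot: [[-0.841, -0.541, 0.002], [-0.541, 0.841, -0.001], [-0.001, -0.002, -1.0]]
force: [0.3, -0.5, 0.2]
opening: 0.006
grasp_force: 0.0
```

jog_arm:
  delta_pos:
    - [0,0,-0.3]
    - [0,0,-0.6]
    - [0,0,-0.8]
    - [0,0,-1.0]
    - [0,0,-1.0]
  turn: [0,0,0,0,0]
  grip: [1,1,1,1,1]

```text
time_s: 3.65
position: [0.4354, -0.1108, 0.0976]
tcp_rot: [[-0.841, -0.541, -0.0], [-0.541, 0.841, -0.0], [0.0, 0.0, -1.0]]
force: [-1.2, 0.3, 4.4]
opening: 0.005
grasp_force: 2.0
```

jog_arm:
  delta_pos:
    - [0,0,-0.1]
    - [0,0,-0.2]
    - [0,0,-0.2]
  turn: [0,0,0]
  grip: [1,1,1]

```text
time_s: 4.03
position: [0.4354, -0.1108, 0.0958]
tcp_rot: [[-0.841, -0.541, -0.0], [-0.541, 0.841, -0.0], [0.0, -0.0, -1.0]]
force: [-1.1, -1.8, 6.1]
opening: 0.008
grasp_force: 3.3
```

jog_arm:
  delta_pos:
    - [0,0,-0.05]
    - [-0.09,0.13,-0.05]
    - [-0.18,0.27,-0.05]
    - [-0.25,0.41,-0.05]
    - [-0.31,0.56,-0.05]
    - [-0.31,0.56,-0.05]
  turn: [0,-4,-8,-12,-16,-16]
  grip: [1,1,1,1,1,1]

```text
time_s: 4.78
position: [0.4329, -0.1056, 0.0956]
tcp_rot: [[-0.958, -0.288, 0.001], [-0.288, 0.958, -0.001], [-0.001, -0.001, -1.0]]
force: [0.2, -1.1, 7.0]
opening: 0.007
grasp_force: 3.5
```

Run:
```python
from h import *
a=capture("wrist")["color"];b=capture("scene")["color"][180:240,180:260];d=capture("top")["color"][230:280,275:345]
r=lambda i,w,h:cv2.resize(i,(w,h),interpolation=3)
cv2.imwrite("pics/d.png",np.vstack([np.hstack([r(b,390,290),r(d,400,290)]),r(a[100:310],790,300)]))
print(read_state()["force"])
```

```text
[-0.22199321 -1.21578047  7.363632  ]
```

View pics/d.png

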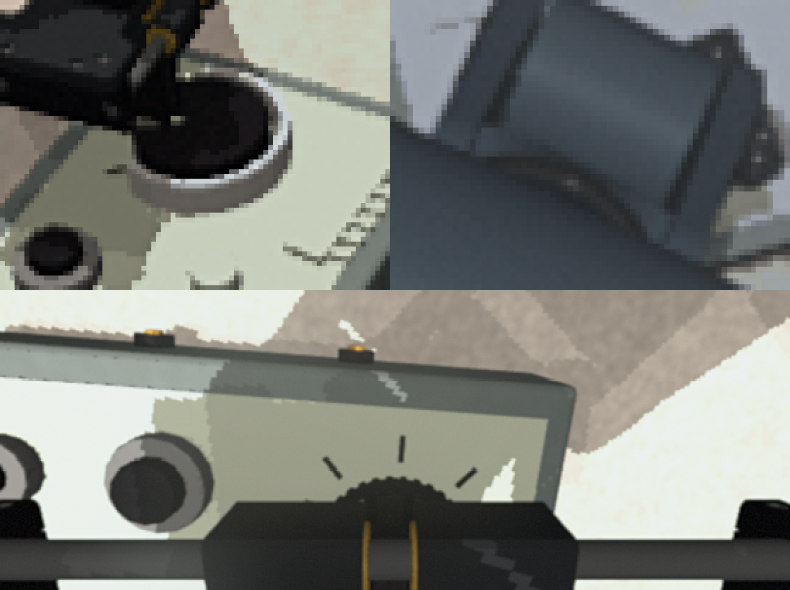

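The pointer is hidden under the finger, and the tip is still on the dial at about 7 N. I'll carry on to about 36° in total.

jog_arm:
  delta_pos:
    - [-0.05,0.16,0]
    - [-0.09,0.31,0]
    - [-0.12,0.47,0]
    - [-0.14,0.63,0]
    - [-0.15,0.8,0]
    - [-0.15,0.8,0]
  turn: [-4,-8,-12,-16,-20,-20]
  grip: [1,1,1,1,1,1]

```text
time_s: 5.68
position: [0.4314, -0.0972, 0.0955]
tcp_rot: [[-0.998, 0.058, 0.001], [0.058, 0.998, -0.001], [-0.001, -0.0, -1.0]]
force: [-1.4, 0.6, 6.9]
opening: 0.004
grasp_force: 3.5
```

jog_arm:
  delta_pos:
    - [0,0,0.5]
    - [0,0,2]
    - [0,-1,6]
    - [0,-2,12]
    - [0,-2,14]
    - [0,-2,14]
  turn: [0,0,0,0,0,0]
  grip: [1,1,1,1,1,1]

```text
time_s: 6.42
position: [0.4318, -0.1176, 0.2364]
tcp_rot: [[-0.998, 0.057, 0.004], [0.057, 0.998, -0.002], [-0.004, -0.002, -1.0]]
force: [-0.1, 1.6, -1.0]
opening: 0.006
grasp_force: 0.0
```

Run:
```python
from h import *
a=capture("wrist")["color"];b=capture("scene")["color"][180:240,180:260]
r=lambda i,w,h:cv2.resize(i,(w,h),interpolation=3)
cv2.imwrite("pics/e.png",np.vstack([r(b,400,300),r(a[100:310,120:400],400,300)]))
```

```text
(no output)
```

View pics/e.png

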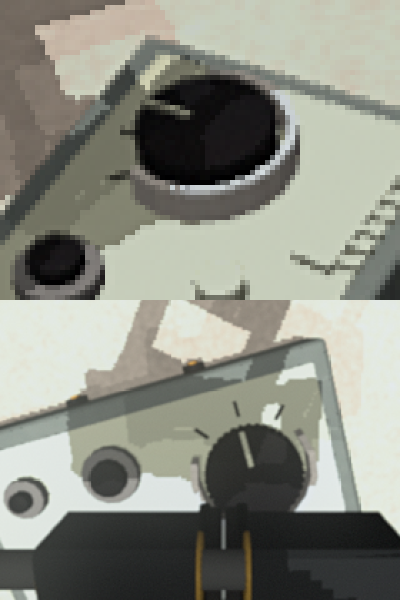

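The pointer is on the second (middle) tick, so the dial has clicked. Next is the start button.

jog_arm:
  delta_pos:
    - [0.7,-4,0]
    - [2.1,-8.7,0]
    - [2.1,-8.7,-4]
    - [2.1,-8.7,-9]
    - [2.1,-8.7,-13]
    - [2.1,-8.7,-14]
    - [2.1,-8.7,-14]
    - [2.1,-8.7,-14]
  turn: [0,0,0,0,0,0,0,0]
  grip: [1,1,1,1,1,1,1,1]

```text
time_s: 7.52
position: [0.4529, -0.2047, 0.0961]
tcp_rot: [[-0.998, 0.057, 0.002], [0.057, 0.998, -0.002], [-0.002, -0.002, -1.0]]
force: [-0.4, 0.1, 0.2]
opening: 0.003
grasp_force: 0.0
```

jog_arm:
  delta_pos:
    - [0,0,-0.3]
    - [0,0,-0.6]
    - [0,0,-0.9]
    - [0,0,-0.9]
  turn: [0,0,0,0]
  grip: [1,1,1,1]

```text
time_s: 8.02
position: [0.4528, -0.2048, 0.0865]
tcp_rot: [[-0.998, 0.057, 0.002], [0.057, 0.998, -0.001], [-0.002, -0.001, -1.0]]
force: [0.9, -0.3, 5.4]
opening: 0.003
grasp_force: 2.4
```

jog_arm:
  delta_pos:
    - [0,0,-0.1]
    - [0,0,-0.2]
    - [0,0,-0.2]
  turn: [0,0,0]
  grip: [1,1,1]

```text
time_s: 8.4
position: [0.4529, -0.2048, 0.0861]
tcp_rot: [[-0.998, 0.057, 0.003], [0.057, 0.998, -0.002], [-0.003, -0.002, -1.0]]
force: [-1.9, 1.0, 18.3]
opening: 0.001
grasp_force: 9.4
```

A hard stop at z = 0.086. I'll lift slightly to check that the spring pushes back, which separates the cap bottoming out from resting on the housing.

jog_arm:
  delta_pos:
    - [0,0,0.35]
    - [0,0,0.35]
  turn: [0,0]
  grip: [1,1]

```text
time_s: 8.65
position: [0.4528, -0.2047, 0.0881]
tcp_rot: [[-0.998, 0.057, 0.002], [0.057, 0.998, -0.002], [-0.002, -0.001, -1.0]]
force: [2.7, -0.2, 3.3]
opening: 0.006
grasp_force: 1.9
```

jog_arm:
  delta_pos:
    - [0,0,0.2]
    - [0,0,0.2]
  turn: [0,0]
  grip: [1,1]

```text
time_s: 8.9
position: [0.4521, -0.2044, 0.0895]
tcp_rot: [[-0.998, 0.057, 0.0], [0.057, 0.998, -0.0], [-0.0, -0.0, -1.0]]
force: [2.2, -1.4, 3.1]
opening: 0.006
grasp_force: 1.5
```

jog_arm:
  delta_pos:
    - [0,0,0.2]
    - [0,0,0.2]
  turn: [0,0]
  grip: [1,1]

```text
time_s: 9.15
position: [0.4513, -0.2038, 0.0913]
tcp_rot: [[-0.998, 0.057, -0.001], [0.057, 0.998, 0.001], [0.001, 0.001, -1.0]]
force: [0.5, -1.1, 2.5]
opening: 0.006
grasp_force: 1.0
```

The spring pushed back over the whole 0.086–0.092 m range, so the full 6 mm was pressed. I'll retreat and take a final check.

jog_arm:
  delta_pos:
    - [0,0,2]
    - [0,0,6]
    - [0,0,12]
    - [0,0,14]
    - [0,0,14]
    - [0,0,14]
  turn: [0,0,0,0,0,0]
  grip: [1,1,1,1,1,1]

```text
time_s: 9.9
position: [0.4504, -0.203, 0.2299]
tcp_rot: [[-0.998, 0.057, -0.004], [0.057, 0.998, 0.003], [0.004, 0.003, -1.0]]
force: [-1.1, 0.4, 0.6]
opening: 0.003
grasp_force: 0.0
```

Run:
```python
from h import *
b=capture("scene")["color"][170:310,130:290];cv2.imwrite("pics/f.png",cv2.resize(b,(640,560),interpolation=3))
```

```text
(no output)
```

View pics/f.png

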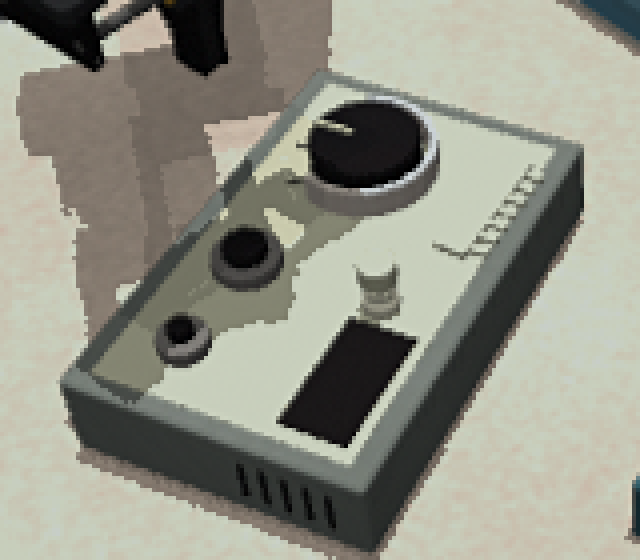

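The dial is still in its second position with the pointer line unchanged at (335,125). Both caps are up at (245,248) and (180,330), and the vial and comb are undisturbed.

```bash
python3 -c "
from rig import *
print(hand_in())"
```

```text
the job is handed in; nothing more can be done
None
```

I turned the dial one click to its second position, pressed the start button through its full 6 mm and let it come back up, left the stop button and loose items alone, and handed the job in at about 10 s; no verdict was shown.

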